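Feed a drilled block through the spring cover of the parts chute

ROBOT

A 6-joint arm with a two-finger parallel gripper is mounted at the origin on the work surface. World frame = base frame: x ahead of the robot, y to its left, z up, the work surface at z = 0. Lengths are in m, angles in rad, forces in N, time in s.
With the tool pointing down it reaches from about 0.275 to 1 m from the base axis. Payload 8.4 kg.
Tool frame: the origin (TCP) lies midway between the tips of the shut fingers; the grasp point (between the pads) lies 19 mm behind it; x points along the fingers, z is the direction in which the jaws open and shut, and the axes are right-handed (so a half turn about x gives the same grasp; the last joint's range is limited). The gripper opens to 85 mm and grips with 20 to 120 N. Pads are 22 mm wide; open, the fingers measure 114 mm over their backs; the gripper's body (76 mm by 85 mm) begins 54 mm behind the grasp point. The pads swing forward as they close: fully open they stand 13 mm farther back than shut.
Start: joints at [1.33, 0.353, 1.633, -0, 1.155, -0.002], TCP at [0.148, 0.607, 0.231] pointing down, gripper open.
Joint ranges: [-2.63, 2.63], [-0.92, 2.1], [0.06, 2.66], [-1.3, 4.44], [0, 2.69], [-3.02, 3.02]. Speed limits (rad/s): [2.22, 2.22, 2.79, 3.14, 3.14, 3.14].

INTERFACE

Orientations are given as a unit quaternion [x, y, z, w].
In Python, from plant import move_pose, line_to, move_j, move_gripper, sleep, ik, capture, camera_info, Unreachable, sign_off, read_time, read_joint_pos, read_dq, read_joint_efforts, read_eef_pos, read_tool_rot, read_ft_force, read_ft_torque, read_finger_gap gives the robot as it stands. Calls block until the motion is done:
- move_pose(position, orientation): joint-space move of the TCP to a pose.
- line_to(position, speed=0.15, attitude=None, max_force=None): straight line of the TCP; attitude=None keeps the orientation; speed is the mean speed in m/s. With max_force (N) it stops when the force on the tool has changed by that much, and returns True; else False.
- move_j(angles): joint-space move.
- move_gripper(opening, force=None): opening from 0.0 (shut) to 1.0 (fully open); force is the grip in N (None keeps the last); returns when the fingers have stopped.
- sleep(seconds).
- ik(position, orientation): joint angles nearest the present ones, or None.
- capture(name): name is "side" or "top"; returns (picture, depth): 480x640x3 uint8, blue, green, red; 480x640 float32, m along the optical axis (not along the pixel's ray), 0 where there is no reading.
- camera_info(name): a dict with "fx", "fy", "cx", "cy" (pixels), "k1" (the pictures are not rectified: a ray, as slopes to the right and down, at radius r is drawn at 1 + k1 r^2 times it, then the intrinsics apply), "R" (3x3) and "t" (3): a world point X has camera coordinates R X + t. Camera axes: x right, y down, z forward; pixel columns grow to the right and rows downward; lengths in m; the calibration is good to about 2 mm. A picture is of the moment at which its call begins. camera_info takes no time and is no camera call.
A pose or a line that the arm cannot do raises Unreachable and nothing moves.
- sign_off(): hands the job in, once; it reports no verdict.
Readings, each from a call of its own:
- read_time(): time.
- read_joint_pos(): joint angles.
- read_dq(): joint speeds.
- read_joint_efforts(): joint torques, N m.
- read_eef_pos(): TCP position.
- read_tool_rot(): TCP orientation.
- read_ft_force(): force on the tool from outside, world axes, zero at the start.
- read_ft_torque(): the same for the moment, N m.
- read_finger_gap(): opening from 0.0 (shut) to 1.0 (fully open).
Only numpy, scipy, OpenCV 4.12 (cv2) and the standard library are available. Lean on these libraries where they do the work, as an engineer would, in place of code of your own. Each camera call takes 0.05 s, during which the arm holds its last target.

TASK

Feed the drilled aluminium block into the red bin of the parts chute: press the black bar down with one fingertip to hold the yellow spring cover open, and with the other fingertip push the block along its channel under the cover until it slides down the ramp into the bin, then let the cover spring shut. Only push the block, never lift it off the deck, and leave the other things on the bench where they are.

Things in the scene. Friction and masses are not known exactly. Their poses are not given: they have to be found in the camera images.
- chute: Parts chute, fixed to the bench, about 400 mm long; place and yaw differ each time. Origin on the bench top below the front face of the yellow gate, on the channel's centre line. +x is the direction in which the block is pushed (away from the robot within 0.3 rad), +y points to the side of the black press bar, z up. All x, y below are in this frame.
- channel_start (a point): Robot-side end of the level dark steel deck, 80 mm above the bench, on the channel's centre line. Deck: x = -190 to -5 mm, y = -30 to +50 mm, on a solid blue foot. Channel 44 mm wide (y = -22 to +22) between rails 7 mm thick and 8 mm high, open at both ends.
- ramp_top (a point): Edge where the deck ends and the slippery steel ramp begins (x = -5 mm, 80 mm above the bench). The ramp falls 50 mm by x = +75 mm (32 degrees) to the bin, between cheeks 44 mm apart and 88 mm high over the bench. The block tips and slides down by itself once its centre is some 10 mm past this edge.
- hinge (a point): Middle of the cover's hinge rod: 8 mm thick, along x from -165 to +50 mm, at y = 40 mm, 92 mm above the bench, between two posts (12 mm, tops 98 mm above the bench) at x = -172 and +40 mm.
- cover (a joint): Angle of the yellow spring-closed cover about the hinge rod: 0 = shut, grows to 0.8 rad = open stop. Pressing the black bar on the other side of the rod raises the cover; the spring shuts it when the bar is let go. The bar takes about 4 N at first, 8 N fully down. The block cannot push the cover open, as it turns only about x.
- press_bar (a point): Middle of the top of the black round press bar: 14 mm thick, along x from -165 to +20 mm, axis at y = 74 mm (within 3 mm during the stroke). Moves with the cover: shut, its top is 31 mm above the deck; pressed to 6 mm above the deck the cover stands at 0.7 rad; its stop comes some 3 mm lower. A fingertip may slide along it.
- gate_edge (a point): Middle of the lower edge of the yellow gate, front face; rises with the cover. Gate: x = 0 to 3, y = -22 to +6 mm. Its edge is 2 mm above the deck when shut, 19 mm at 0.5 rad, 27 mm at 0.7 rad. A roof joins it from x = 0 to 34 mm, its top 27 mm above the deck when shut, its far corner up to 70 mm above the deck when open.
- block: The drilled aluminium block, 60 mm long (its x), 34 mm wide, 16 mm high, 90 g (varies), two dark holes in its top; origin at the centre of its underside. It lies on the deck in the channel in front of the gate, its centre 52 to 88 mm before the gate, lengthwise to within 0.1 rad.
- bin_floor (a point): Centre of the inner floor of the open red bin, 4 mm above the bench; bin 130 (along x) x 120 mm outside, 50 mm high (22 mm under the ramp), x = 77 to 207 mm, walls 4 mm.
- brass_block: Bystander: plain brass block 50 x 30 x 20 mm standing on the bench beside the chute; not to be used.
- collar: Bystander: dark steel ring, 44 mm across, 18 mm high, on the bench beside the chute.
- jar: Bystander: small jar, 46 mm across and 55 mm high, on the bench beside the chute.
- screwdriver: Bystander: screwdriver 170 mm long lying on the bench on the side of the chute away from the press bar.
- wrench: Bystander: wrench 170 mm long lying at the right side of the bench.
- mug: Bystander: blue mug, 76 mm across and 90 mm high, at the left side of the bench.
Mind the look-alikes: they are no part of the job. There is more than one size of the block; the one meant has the size given above.

How it is judged:
By the outcome, as a careful person would: the job done as asked, in the order asked, and still so for the second after the job is handed in, with the robot touching nothing.
It also fails if it takes over 35 s, if anything falls off the work surface, if the arm or the gripper's body presses on something with over 40 N, if the wrist force passes 120 N, or if a joint passes its speed limit or range.

## Working session

There is one attempt and no reset: what is moved stays moved. The work goes in short steps, each a Python script; the robot and the scene stay as the last script left them, time stands still between calls to the robot, and variables do not carry over. Pictures are saved under pics/ and viewed, and the job is handed in when it is done.

```bash
ls; mkdir -p pics; python3 - <<'E'
from plant import *
import cv2, numpy as np
for n in("top","side"):
    p,d=capture(n); cv2.imwrite(f"pics/{n}0.png",p); np.save(f"{n}0.npy",d)
    print(n,camera_info(n))
print(read_time(),read_tool_rot(),read_eef_pos(),read_finger_gap())
E
```

```text
pics
top {'fx': 610.8351666067051, 'fy': 610.8351666067051, 'cx': 327.2438859058121, 'cy': 236.99571681505972, 'k1': -0.006548905987651553, 'R': array([[-0.0196504 , -0.99949077, -0.02514078],
       [-0.98134279,  0.02409167, -0.19075092],
       [ 0.19125947,  0.02092339, -0.98131648]]), 't': array([0.03661404, 0.63077948, 1.30493229])}
side {'fx': 439.44049465996335, 'fy': 439.44049465996335, 'cx': 323.6420312583331, 'cy': 240.14878400401147, 'k1': -0.11182355841957212, 'R': array([[ 0.99699115, -0.07686171, -0.01004563],
       [-0.0602001 , -0.68611405, -0.72499894],
       [ 0.04883221,  0.72342228, -0.68867672]]), 't': array([-0.60444887,  0.10771623,  1.14631963])}
0.1 [-0.43716425  0.55633927  0.43661344  0.55564623] [0.14772719 0.60685368 0.23062202] 0.9992826563293081
```

View pics/top0.png

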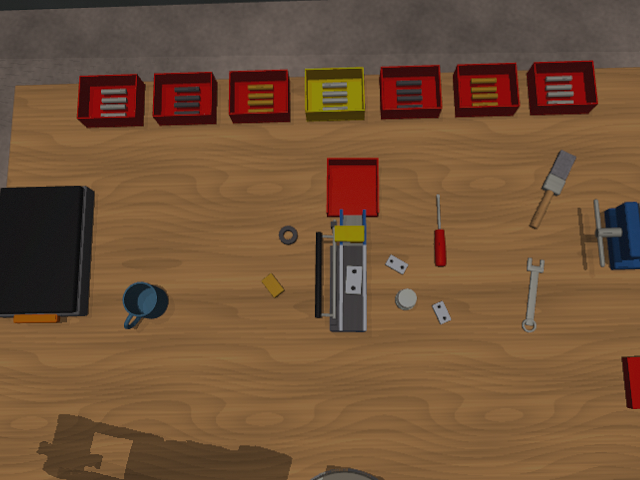

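View pics/side0.png

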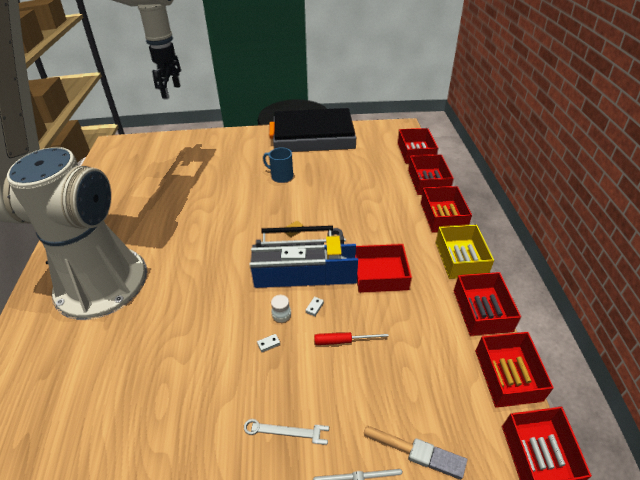

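The top view shows the chute at about (350,270), with its press bar on the left at (319,275), the gate at (349,233) and the bin at (353,187). There are three drilled blocks: A in the channel at (354,279), B on the bench at (397,264) and C on the bench at (441,313). A fits, because it lies on the deck in front of the gate and looks larger. I'll confirm that in an enlarged crop.

```bash
cat > h.py <<'E'
import numpy as np, cv2
from plant import *
def ray(n,uv):
    c=camera_info(n); R=np.array(c["R"]);t=np.array(c["t"])
    K=np.array([[c["fx"],0,c["cx"]],[0,c["fy"],c["cy"]],[0,0,1]])
    p=cv2.undistortPoints(np.array([[uv]],float),K,np.array([c["k1"],0,0,0,0.])).ravel()
    return -R.T@t, R.T@np.array([p[0],p[1],1.])
def atz(n,uv,z):
    o,d=ray(n,uv); return o+d*(z-o[2])/d[2]
def proj(n,X):
    c=camera_info(n); R=np.array(c["R"]);t=np.array(c["t"])
    K=np.array([[c["fx"],0,c["cx"]],[0,c["fy"],c["cy"]],[0,0,1]])
    return cv2.projectPoints(np.atleast_2d(X).astype(float),cv2.Rodrigues(R)[0],t,K,np.array([c["k1"],0,0,0,0.]))[0].reshape(-1,2)
def cloud(n,d):
    c=camera_info(n);R=np.array(c["R"]);t=np.array(c["t"])
    K=np.array([[c["fx"],0,c["cx"]],[0,c["fy"],c["cy"]],[0,0,1]])
    v,u=np.mgrid[0:480,0:640]
    p=cv2.undistortPoints(np.stack([u,v],-1).reshape(-1,1,2).astype(float),K,np.array([c["k1"],0,0,0,0.])).reshape(480,640,2)
    P=np.dstack([p,np.ones((480,640))])*d[...,None]
    return (P-t)@R
E
python3 - <<'E'
from h import *
p=cv2.imread("pics/top0.png"); c=p[195:345,290:460]
cv2.imwrite("pics/crop_top0.png",cv2.resize(c,None,fx=4,fy=4,interpolation=cv2.INTER_CUBIC)[:600])
s=cv2.imread("pics/side0.png");c=s[215:300,235:425]
cv2.imwrite("pics/crop_side0.png",cv2.resize(c,None,fx=4,fy=4,interpolation=cv2.INTER_CUBIC))
C=cloud("top",np.load("top0.npy"))
for u,v in[(354,279),(340,310),(360,320),(319,275),(354,190),(349,233),(397,264),(441,313),(300,330),(406,298)]: print(u,v,C[v,u].round(4))
E
```

```text
354 279 [ 0.5316 -0.0338  0.0942]
340 310 [ 0.4664 -0.0021  0.087 ]
360 320 [ 0.4446 -0.0444  0.0802]
319 275 [0.5396 0.0407 0.1125]
354 190 [ 7.553e-01 -4.170e-02  1.000e-04]
349 233 [ 0.6297 -0.0255  0.1091]
397 264 [ 0.5736 -0.1347  0.0149]
441 313 [ 0.4602 -0.2292  0.0122]
300 330 [0.4292 0.0898 0.0058]
406 298 [ 0.4917 -0.1473  0.0573]
```

View pics/crop_top0.png

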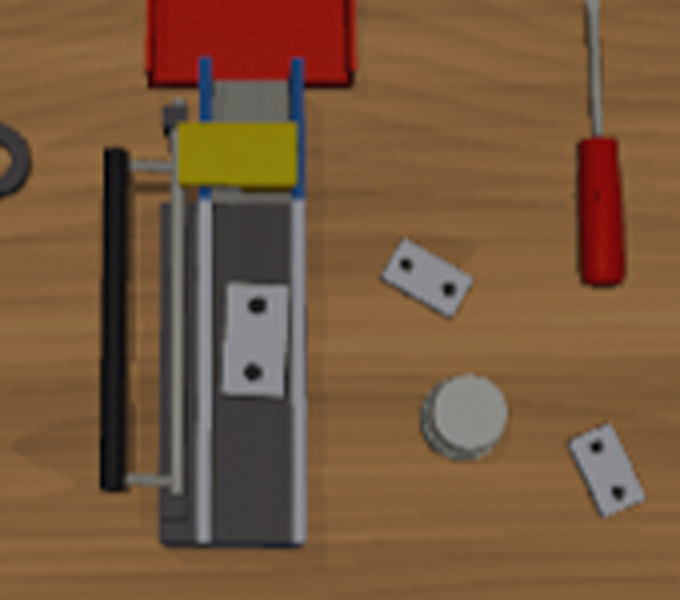

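View pics/crop_side0.png

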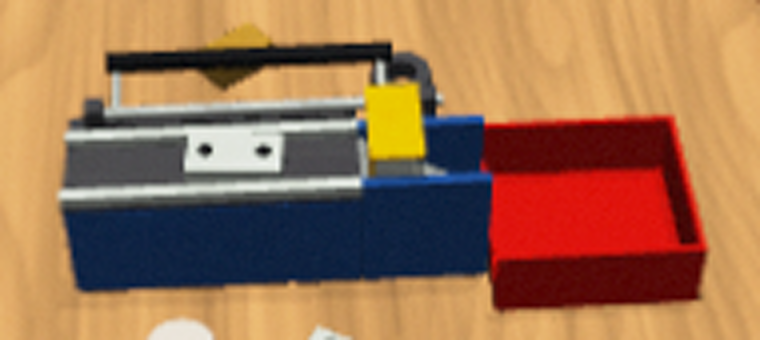

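Confirmed: A is the largest of the three and sits in the channel; B and C are smaller and lie on the bench. Next I'll fit the chute pose from features in both views.

```bash
cat > fit.py <<'E'
from h import *
from scipy.optimize import least_squares
def T(p,X):
    c,s=np.cos(p[2]),np.sin(p[2]); X=np.atleast_2d(X)
    return np.c_[p[0]+c*X[:,0]-s*X[:,1],p[1]+s*X[:,0]+c*X[:,1],X[:,2]]
ft=[((161,545),(-.190,.05,.08)),((196,543),(-.19,.029,.088)),((212,543),(-.19,.022,.088)),((291,543),(-.19,-.022,.088)),((306,543),(-.19,-.029,.088)),
((113,491),(-.165,.074,.104)),((116,148),(.02,.074,.104)),((102,490),(-.165,.081,.104)),((126,490),(-.165,.067,.104)),
((197,200),(-.005,.029,.088)),((306,198),(-.005,-.029,.088))]
fs=[((61,197),(-.19,-.029,.088)),((108,62),(-.165,.074,.104)),((391,50),(.02,.074,.104)),((362,185),(-.005,-.029,.088)),((66,135),(-.19,.029,.088))]
it=np.array([[290+(a+.5)/4-.5,195+(b+.5)/4-.5] for (a,b),_ in ft]);Xt=np.array([x for _,x in ft])
is_=np.array([[235+(a+.5)/4-.5,215+(b+.5)/4-.5] for (a,b),_ in fs]);Xs=np.array([x for _,x in fs])
def res(p,m="b"):
    r=[]
    if m in"bt": r.append((proj("top",T(p,Xt))-it).ravel())
    if m in"bs": r.append((proj("side",T(p,Xs))-is_).ravel())
    return np.concatenate(r)
if __name__=="__main__":
  for m in"tsb":
    o=least_squares(res,[.6,-.03,0],args=(m,),loss="soft_l1",x_scale=[.01,.01,.01]); print(m,o.x.round(4)); print(res(o.x,m).reshape(-1,2).round(1).tolist())
  P=o.x; np.save("pose.npy",P)
  # block top corners z=.096
  q=[(229,282),(288,286),(283,397),(222,392)]
  W=np.array([atz("top",(290+(a+.5)/4-.5,195+(b+.5)/4-.5),.096) for a,b in q])
  c,s=np.cos(P[2]),np.sin(P[2]); d=W[:,:2]-P[:2]; L=np.c_[c*d[:,0]+s*d[:,1],-s*d[:,0]+c*d[:,1]]
  print("block local",L.round(4).tolist(),L.mean(0).round(4))
  print(np.linalg.norm(L-np.roll(L,1,0),axis=1).round(4))
E
python3 fit.py
```

```text
t [ 0.6131 -0.0333 -0.0273]
[[-0.6, -0.7], [0.4, -0.3], [-0.3, -0.3], [0.7, -0.2], [0.2, -0.2], [-0.1, 0.2], [0.0, 0.2], [-0.7, 0.5], [-0.1, 0.5], [0.5, -0.1], [-0.2, 0.4]]
s [ 0.6126 -0.0334 -0.0219]
[[-0.3, 0.3], [-0.5, 0.3], [0.5, 0.1], [0.4, -0.2], [-0.1, -0.9]]
b [ 0.6129 -0.0333 -0.0266]
[[-0.5, -0.7], [0.5, -0.3], [-0.2, -0.3], [0.8, -0.1], [0.3, -0.1], [-0.1, 0.3], [0.0, 0.2], [-0.6, 0.6], [0.0, 0.6], [0.5, -0.1], [-0.1, 0.5], [-0.2, 0.0], [-0.2, 0.0], [0.7, 0.1], [0.5, -0.2], [0.1, -1.2]]
block local [[-0.0515, 0.0127], [-0.0536, -0.0191], [-0.1134, -0.0162], [-0.1109, 0.0164]] [-0.0824 -0.0015]
[0.0595 0.0318 0.0599 0.0327]
```

```bash
cat > g.py <<'E'
from h import *
from fit import T
from scipy.spatial.transform import Rotation as Ro
P=np.load("pose.npy"); A=0.2
def quat(sgn=1,a=A):
    c,s=np.cos(P[2]),np.sin(P[2]); ex=np.array([c,s,0]);ey=np.array([-s,c,0]);ez=np.array([0,0,1.])
    x=ex*np.sin(a)-ez*np.cos(a); z=sgn*ey; y=np.cross(z,x)
    return Ro.from_matrix(np.c_[x,y,z]).as_quat()
def W(x,y,h): # chute frame, h above deck
    return T(P,[x,y,.08+h])[0]
def loc(X):
    d=np.asarray(X)[:2]-P[:2];c,s=np.cos(P[2]),np.sin(P[2]); return np.array([c*d[0]+s*d[1],-s*d[0]+c*d[1],X[2]-.08])
E
python3 - <<'E'
from g import *
print(Ro.from_quat(read_tool_rot()).as_matrix().round(2))
for s in(1,-1):
  for x,h in((-.133,.09),(-.133,-.002),(-.02,-.002)):
    q=ik(W(x,.037,h),quat(s)); print(s,x,h,None if q is None else np.round(q,3))
E
```

```text
[[-0.   -0.97  0.24]
 [-0.    0.24  0.97]
 [-1.   -0.   -0.  ]]
1 -0.133 0.09 [ 0.018  0.109  2.132 -0.014  0.701 -1.516]
1 -0.133 -0.002 [ 0.018  0.278  2.203 -0.02   0.46  -1.509]
1 -0.02 -0.002 [ 0.009  0.416  1.97  -0.013  0.556 -1.525]
-1 -0.133 0.09 [ 0.018  0.109  2.132 -0.014  0.701  1.625]
-1 -0.133 -0.002 [ 0.018  0.278  2.203 -0.02   0.46   1.633]
-1 -0.02 -0.002 [ 0.009  0.416  1.97  -0.013  0.556  1.617]
```

```bash
python3 - <<'E'
from g import *
move_pose(W(-.133,.037,.09),quat(1)); move_gripper(0.70)
print(read_time(),loc(read_eef_pos()),read_finger_gap(),read_ft_force())
r=line_to(W(-.133,.037,.045),speed=.1)
for n in("top","side"):
    p,d=capture(n); cv2.imwrite(f"pics/{n}1.png",p); np.save(f"{n}1.npy",d)
    c=p[185:345,270:430] if n=="top" else p[160:300,200:400]
    cv2.imwrite(f"pics/crop_{n}1.png",cv2.resize(c,None,fx=3.7,fy=3.7,interpolation=cv2.INTER_CUBIC))
print(read_time(),loc(read_eef_pos()),read_ft_force())
E
```

```text
2.925 [-0.13296605  0.03718782  0.08999689] 0.7018152598547995 [ 0.02733734 -0.21046606 -0.12469149]
3.625 [-0.13244533  0.037015    0.04565593] [-0.0470999   0.0500222   0.63511395]
```

View pics/crop_top1.png

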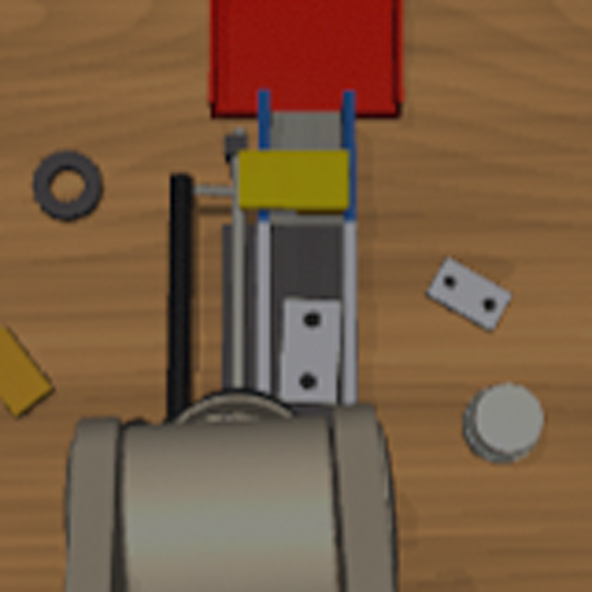

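View pics/crop_side1.png

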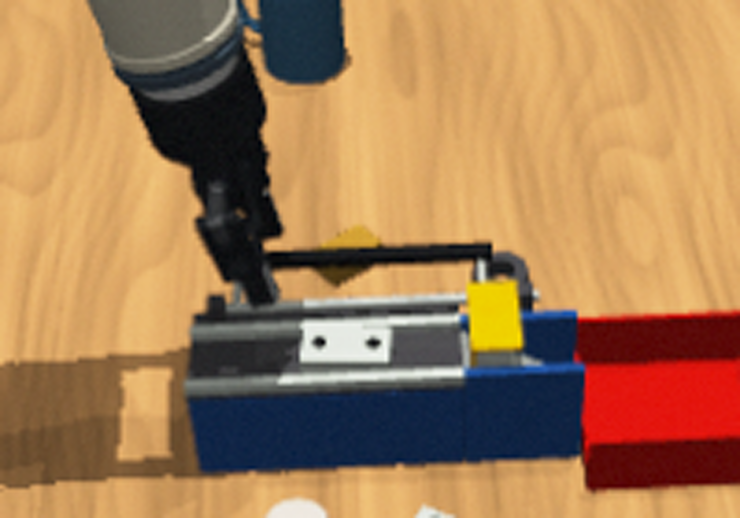

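The side crop shows the near finger above the channel, with its tip at about (262,303), behind the block. The far finger is over the bar at about (270,232). I'll check those against projections, then descend to bar contact.

```bash
python3 - <<'E'
from g import *
for y in(0,.074):
  for h in(.045,.052,.058): print(y,h,((proj("side",[W(-.134,y,h)])[0]-[200,160])*3.7).round())
r=line_to(W(-.133,.037,.005),speed=.04,max_force=2.5)
print(r,read_time(),loc(read_eef_pos()).round(4),read_ft_force().round(2),read_ft_torque().round(2))
E
```

```text
0 0.045 [265. 310.]
0 0.052 [264. 302.]
0 0.058 [263. 295.]
0.074 0.045 [269. 235.]
0.074 0.052 [268. 227.]
0.074 0.058 [267. 221.]
True 4.2083 [-0.133   0.037   0.0254] [ 0.2  -1.08  2.97] [-0.05 -0.09 -0.11]
```

Contact came with the TCP 25.4 mm above the deck, against a bar top of 31 mm. So the tips' lowest corner is about 5.6 mm above the TCP. Pressing the bar to about 6.5 mm.

```bash
python3 - <<'E'
from g import *
for h in(.013,.001):
    r=line_to(W(-.133,.037,h),speed=.05,max_force=30)
    print(r,read_time(),loc(read_eef_pos()).round(4),read_ft_force().round(2))
for n in("top","side"):
    p,d=capture(n); np.save(f"{n}2.npy",d)
    c=p[185:345,270:430] if n=="top" else p[160:300,200:400]
    cv2.imwrite(f"pics/crop_{n}2.png",cv2.resize(c,None,fx=3.7,fy=3.7,interpolation=cv2.INTER_CUBIC))
E
```

```text
False 4.625 [-0.1324  0.0369  0.0133] [-0.38 -1.88  5.99]
False 5.0167 [-0.1321  0.0367  0.0016] [-0.5  -3.34 10.11]
```

View pics/crop_top2.png

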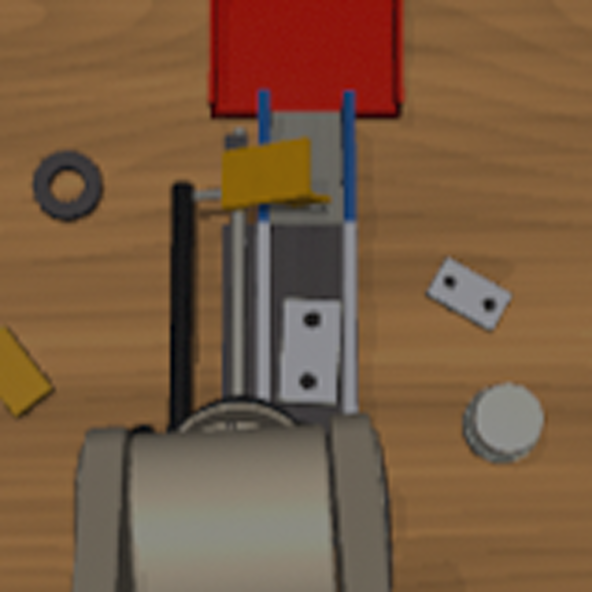

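View pics/crop_side2.png

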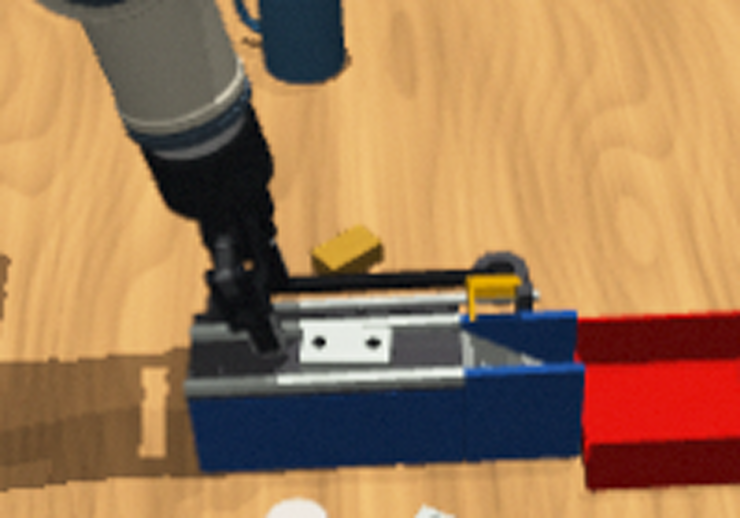

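The cover is open: in the side crop the gate is raised at (490,290). The fingertip is in the channel at (275,350), behind the block at (345,342). Pushing now.

```bash
python3 - <<'E'
from g import *
r=line_to(W(-.045,.037,.001),speed=.05,max_force=20)
print(r,read_time(),loc(read_eef_pos()).round(4),read_ft_force().round(2))
for n in("top","side"):
    p,d=capture(n)
    c=p[185:345,270:430] if n=="top" else p[160:300,200:400]
    cv2.imwrite(f"pics/crop_{n}3.png",cv2.resize(c,None,fx=3.7,fy=3.7,interpolation=cv2.INTER_CUBIC))
E
```

```text
False 7.025 [-0.0471  0.0367  0.0007] [-7.52 -2.01  9.44]
```

View pics/crop_side3.png

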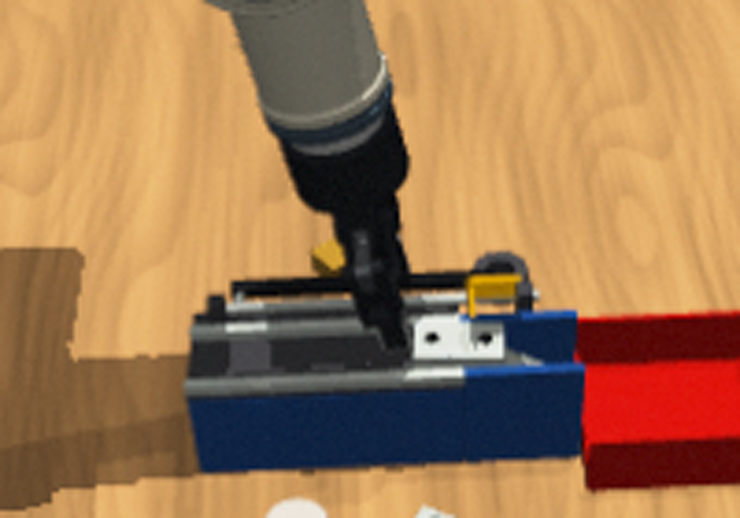

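The block's rear is at about (412,345), its front is under the raised gate, and it lies straight. I'll push on over the edge.

```bash
python3 - <<'E'
from g import *
for x in(-.030,-.022):
    r=line_to(W(x,.037,.001),speed=.04,max_force=20)
    print(r,read_time(),loc(read_eef_pos()).round(4),read_ft_force().round(2))
sleep(.3)
for n in("top","side"):
    p,d=capture(n)
    c=p[150:310,270:430] if n=="top" else p[160:300,230:430]
    cv2.imwrite(f"pics/crop_{n}4.png",cv2.resize(c,None,fx=3.7,fy=3.7,interpolation=cv2.INTER_CUBIC))
E
```

```text
False 7.65 [-0.0304  0.0368  0.0014] [-3.47 -1.    7.84]
False 8.0 [-0.0224  0.0368  0.0013] [-3.7  -1.52  8.93]
```

View pics/crop_side4.png

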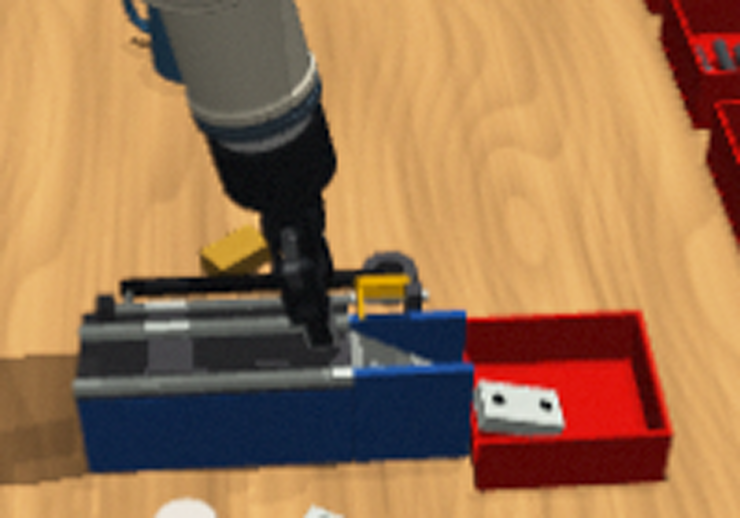

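View pics/crop_top4.png

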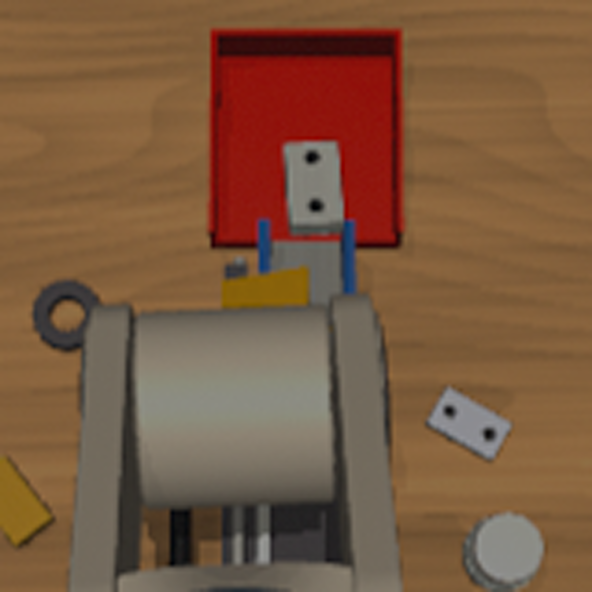

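The block is in the bin. I'll back off along the bar, lift so the cover shuts, and look again.

```bash
python3 - <<'E'
from g import *
line_to(W(-.07,.037,.001),speed=.08)
line_to(W(-.07,.037,.035),speed=.08)
line_to(W(-.10,.037,.15),speed=.15)
move_pose(W(-.28,.037,.20),quat(1))
print(read_time(),read_ft_force().round(2))
C=None
for n in("top","side"):
    p,d=capture(n); cv2.imwrite(f"pics/{n}5.png",p)
    if n=="top": np.save("top5.npy",d)
    c=p[150:310,270:430] if n=="top" else p[180:320,230:430]
    cv2.imwrite(f"pics/crop_{n}5.png",cv2.resize(c,None,fx=3.7,fy=3.7,interpolation=cv2.INTER_CUBIC))
E
```

```text
11.4417 [ 0.09 -1.01 -0.61]
```

View pics/crop_side5.png

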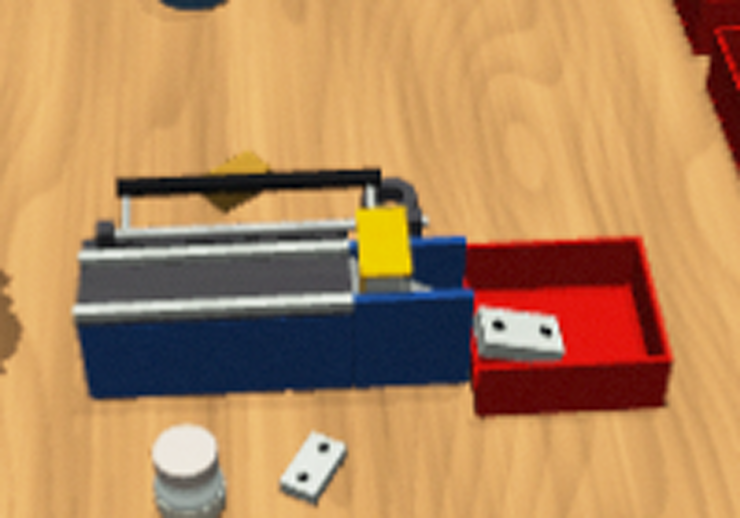

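View pics/top5.png

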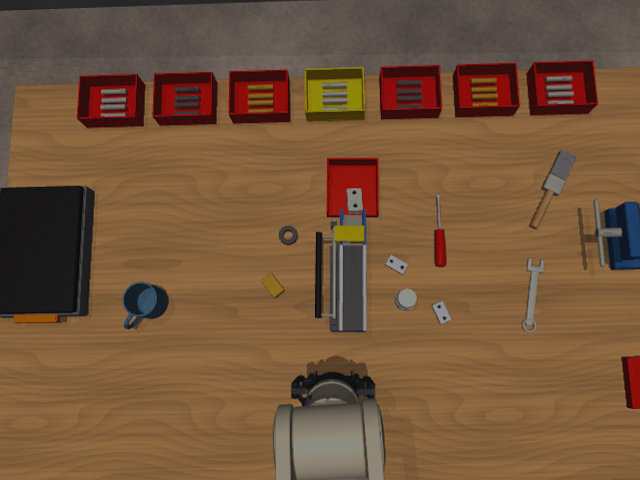

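The cover is shut and the bystanders look unmoved. I still need to know whether the block lies flat in the bin or leans on the low wall.

```bash
python3 - <<'E'
from g import *
d=np.load("top5.npy"); C=cloud("top",d); p=cv2.imread("pics/top5.png")
for v in range(186,214,2):
    for u in(354,): print(v,u,loc(C[v,u]).round(4)+[0,0,.08],p[v,u])
for u,v in((340,200),(370,175)): print(u,v,loc(C[v,u])+[0,0,.08])
c=p[150:230,315:395];cv2.imwrite("pics/bin5.png",cv2.resize(c,None,fx=7,fy=7,interpolation=cv2.INTER_CUBIC))
a=cv2.imread("pics/top0.png"); df=cv2.absdiff(a,p).max(2)>50; n,l,s,_=cv2.connectedComponentsWithStats(df.astype(np.uint8)); print([x.tolist() for x in s[1:] if x[4]>8])
E
```

```text
186 354 [ 0.1513 -0.0046  0.0037] [ 12  20 147]
188 354 [ 0.1421 -0.0043  0.0192] [101 104 141]
190 354 [ 0.1363 -0.0042  0.0225] [ 95 101 102]
192 354 [ 0.1305 -0.0042  0.0262] [11 11 10]
194 354 [ 0.1258 -0.0042  0.026 ] [ 94 100 101]
196 354 [ 0.1191 -0.004   0.0331] [122 131 132]
198 354 [ 0.116  -0.0041  0.0267] [122 130 132]
200 354 [ 0.1103 -0.0041  0.0302] [121 129 131]
202 354 [ 0.1055 -0.004   0.0304] [123 132 133]
204 354 [ 0.0994 -0.0039  0.0358] [43 45 46]
206 354 [ 0.0953 -0.004   0.0332] [25 25 25]
208 354 [ 0.0891 -0.0039  0.0392] [124 132 132]
210 354 [ 0.0851 -0.0039  0.0362] [106 112 113]
212 354 [ 0.0836 -0.0042  0.0228] [74 79 75]
340 200 [0.11737438 0.02846374 0.00274911]
370 175 [ 0.17844982 -0.04261526  0.00346957]
[[346, 188, 17, 26, 378], [346, 266, 16, 28, 378], [275, 370, 109, 110, 7064], [377, 404, 9, 60, 102], [58, 415, 20, 11, 118], [274, 414, 3, 10, 10], [85, 419, 13, 8, 37], [101, 424, 13, 8, 31], [61, 426, 9, 5, 22], [79, 426, 12, 4, 29], [124, 428, 13, 5, 21], [273, 431, 1, 13, 13], [40, 437, 53, 18, 229], [125, 438, 75, 18, 436], [181, 441, 25, 7, 62], [37, 448, 16, 5, 31], [224, 451, 13, 2, 16], [89, 456, 14, 5, 19], [291, 459, 6, 21, 73], [139, 460, 13, 4, 20], [95, 462, 6, 7, 34], [215, 464, 59, 7, 173], [43, 467, 118, 13, 759], [236, 469, 38, 11, 206], [201, 474, 14, 3, 24], [216, 474, 21, 5, 54]]
```

View pics/bin5.png

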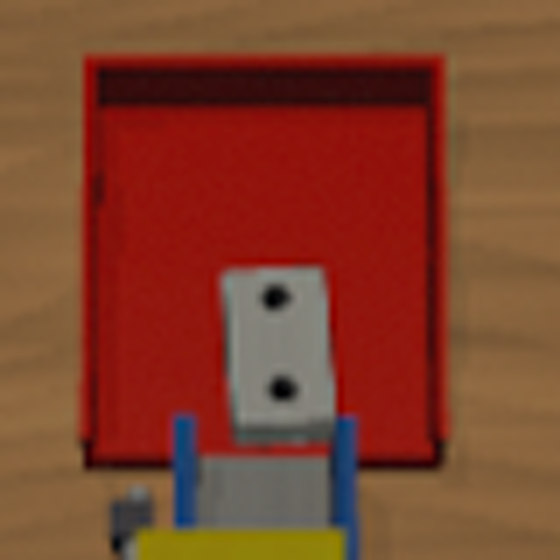

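The block's centre is at x = 111 mm, well inside the bin. Its front is on the floor, its tail leans on the low wall under the ramp, and it hasn't moved between the last two looks. It is completely off the ramp and below the rim, so I won't disturb it. Comparing the first and last pictures, only the block and the robot (with its shadow) have changed. Handing in.

```bash
python3 - <<'E'
from plant import *
print(read_time(),abs(read_dq()).max()); sign_off()
E
```

```text
11.5417 0.005842641565963246
the job is handed in; nothing more can be done
```

The drilled block is in the red bin and the yellow cover has sprung shut. I handed the job in at 11.5 s.

**What I did:** One fingertip pressed the black bar to about 6–7 mm above the deck, which raised the gate well clear. The other fingertip then pushed the 60 mm block about 80 mm along the channel until it tipped and slid down the ramp by itself. I then backed off along the bar, released it and moved the arm clear. Wrist force stayed around 12 N at the points where I read it.

**Last checks:**
- **Cover:** it looks shut, with the bar back up.
- **Bystanders:** comparing the first and last top pictures shows no bystander moved. Only the block and the robot with its shadow changed.
- **Robot:** it is clear of everything and practically still.

**Not ideal:** the block does not lie flat. Its front is on the bin floor, and its tail leans on the low wall under the ramp at about 0.3 rad. It is completely off the ramp, below the rim, with its centre about 30 mm inside the bin's inner wall. It had not moved between two looks about 3 s apart, so I left it rather than push it again.

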